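# Seat a spare-part sleeve in the checking V-block

## Robot

A 7-joint arm with a two-finger parallel gripper is mounted at the origin on the work surface. World frame = base frame: x ahead of the robot, y to its left, z up, the work surface at z = 0. Lengths are in m, angles in rad, forces in N, time in s.
With the tool pointing down it reaches from about 0.4 to 0.85 m from the base axis. Payload 4.5 kg.
Tool frame: the origin (TCP) lies midway between the tips of the shut fingers; the grasp point (between the pads) lies 19 mm behind it (r.grip_point_offset is the distance from the TCP to the grasp point, in m); x points along the fingers, z is the direction in which the jaws open and shut, and the axes are right-handed (so a half turn about x gives the same grasp; the last joint's range is limited). The gripper opens to 88 mm and grips with 3 to 60 N. Pads are 18 mm wide; open, the fingers measure 123 mm over their backs; the gripper's body (75 mm by 187 mm) begins 45 mm behind the grasp point.
Start: joints at [-1.248, 0.689, -0.195, 1.565, 0.157, 0.902, -0.215], TCP at [0.178, 0.599, 0.239] pointing down, gripper open.
Joint ranges: [-3.01, 3.01], [-0.46, 2.08], [-1.47, 1.51], [0.13, 2.56], [-1, 4.14], [0.04, 2.09], [-2.66, 2.66]. Speed limits (rad/s): [2.57, 2.57, 3.14, 3.14, 3.14, 3.14, 3.14].

## Interface

Orientations are given as a rotation vector (axis times angle).
In Python, from rig import telemetry, vision, hand_in, r gives the robot as it stands.
- The arm moves only by the tool step_arm, never from a script. Its argument "moves" is a list that holds one entry, the list of rows, each a list of 7 numbers: the closure, from -1 (fully open) to 1 (shut), so that 0 is half open, then the shift along the tool's x, y, z scaled (see below), then the turn, a rotation vector about the tool's x, y, z scaled (see below). A call has exactly 8 rows; each row shifts and turns the commanded pose from where the row before left it, along the tool's axes as they then stand; what a row does not reach is not made up. The controller multiplies each number of a shift by 0.03 m and each number of a turn by 30 degrees. A row lasts 1/10 s, in which the tool goes at most 50 mm and 8.59 degrees, less where a joint would pass 70% of its speed; a pose out of reach is approached as far as the arm can. A call with a number of a shift or a turn outside -1 to 1 is refused whole. A call with a gripper value outside its range is refused whole. The fingers move at their own pace and stop on an object; "squeeze" is the grip in N (left out, the last holds). Time passes only in rows, so rows that do not move let the fingers close, or fill a call up. It gives the time, the measured TCP pose, the force and the opening at its end, in the units of the state.
- telemetry.get_obs(): the state, without advancing time (a new reading comes with each control period).
- vision.read_camera(name): name is "scene" or "top"; returns a dict with "color" (480x640x3 uint8, blue, green, red), "fx", "fy", "cx", "cy" (pixels), "k1" (the pictures are not rectified: a ray, as slopes to the right and down, at radius r is drawn at 1 + k1 r^2 times it, then the intrinsics apply), "world_to_cam" (4x4, takes a point from world to camera coordinates). Camera axes: x right, y down, z forward; pixel columns grow to the right and rows downward; lengths in m; the calibration is good to about 2 mm. A picture is of the moment at which its call begins. There is no depth.
- hand_in(): hands the job in, once; it reports no verdict.
The state is a dict: "time": time; "qpos": joint angles; "joint_vel": joint speeds; "effort": joint torques, N m; "tcp_pos": TCP position; "tcp_rot": TCP orientation; "contact_force": force on the tool from outside, world axes, zero at the start; "moment": the same for the moment, N m; "finger_gap": finger opening in m.
Only numpy, scipy, OpenCV 4.12 (cv2) and the standard library are available. Lean on these libraries where they do the work, as an engineer would, in place of code of your own. Each camera call takes 0.05 s, during which the arm holds its last target. There are 200 camera calls.

## Task

At the stockroom checking bench, push the hollow steel sleeve (the tall tube standing on end) along the bench into the V-block until it sits centred against both faces of the V, still standing upright. Slide it, do not lift it off the bench, and leave the solid pin of the same size and the low collar where they stand.

Things in the scene. Friction and masses are not known exactly. Their poses are not given: they have to be found in the camera images.
- sleeve: plain steel tube standing on end, loose: outside diameter 50 mm, bore 30 mm, 70 mm tall, 0.4 to 0.65 kg. Origin: centre of its underside, on the bench (height 0); z up its axis. Starts 150 to 200 mm in front of the V's seat, up to 85 mm left or right of its centre line, with a clear straight path to the seat.
- v_block: dark steel V-block fixed to the bench, 45 mm high, 132 mm wide, upright 90 degree V notch open towards the robot. Origin: point on the bench where the sleeve's axis stands when it touches both faces. x points into the V along its centre line, z up. Apex at x = +35 mm; mouth and front face at x = -18 mm, mouth 106 mm wide. A gauge pillar 130 mm tall stands behind, from x = 80 mm on.
- pin: solid steel pin standing on end, loose: diameter 50 mm, 70 mm tall, closed flat top with a chamfered rim, about 0.75 kg; stands beside the sleeve, their axes at least 115 mm apart. Not to be moved. Origin: centre of its underside; z up its axis.
- collar: low steel ring lying flat, loose: outside diameter 50 mm, bore 30 mm, only 20 mm high, to one side of the V-block. Not to be moved. Origin: centre of its underside; z up its axis.
Not all that is in view belongs to the job. What is shaped like the sleeve but blue is not meant. Leave any turquoise look-alike of the v_block alone.

How it is judged:
On the way:
1. the sleeve is pushed home: it presses on the V-block while standing within 10 mm of its seated place (horizontal distance between sleeve and v_block below 0.01 m and contact force between sleeve and v_block above 0.5 N), for 0.05 s.
At the end, for the whole second after the job is handed in: The sleeve has been pressed against the V-block and stands at rest, upright (within 6 degrees) on the bench, its axis within 10 mm of the point where it touches both faces; the pin and the collar are within 30 mm of where they started (horizontal distance between sleeve and v_block below 0.01 m and angle between sleeve's own z axis and vertical below 0.1 rad and height (world z) of sleeve below 0.01 m and linear speed of sleeve below 0.02 m/s and distance of each of pin, collar from where it was at the start of the episode below 0.03 m).
It fails at once if the sleeve is lifted more than 20 mm off the bench (height (world z) of sleeve above 0.02 m).
It fails at once if the solid pin is moved more than 30 mm (distance of pin from where it was at the start of the episode above 0.03 m).
It fails at once if the collar is moved more than 30 mm (distance of collar from where it was at the start of the episode above 0.03 m).
It also fails if it takes over 35 s, if anything falls off the work surface, if the arm or the gripper's body presses on something with over 40 N, if the wrist force passes 120 N, or if a joint passes its speed limit or range.

## Working session

There is one attempt and no reset: what is moved stays moved. The work goes in short steps, Python scripts to look and compute and a tool call to move; the robot and the scene stay as the last step left them, time stands still between calls to the robot, and variables do not carry over. Pictures are saved under pics/ and viewed, about 8 in all and at most 12, crops included, and the job is handed in when it is done.

Besides the shell and the picture viewer there is one more tool, called after "Call:" as name([rows], argument=value, ...), one row to a line, values as JSON. step_arm: Moves the arm, as the interface text tells. Its arguments: {"type":"object","properties":{"moves":{"type":"array"},"squeeze":{"type":"number"}},"required":["moves"]}

```bash
mkdir -p pics; python3 - <<'E'
from rig import telemetry, vision, r
import cv2
o=telemetry.get_obs()
print({k:o[k] for k in('time','tcp_pos','tcp_rot','contact_force','finger_gap')})
for n in('scene','top'):
    d=vision.read_camera(n); cv2.imwrite(f'pics/{n}0.png',d['color'])
    print(n,d['fx'],d['fy'],d['cx'],d['cy'],d['k1'],d['world_to_cam'])
E
```

```text
{'time': 0.0, 'tcp_pos': array([0.17789377, 0.59848885, 0.23791373]), 'tcp_rot': array([-0.99509941,  1.33350469,  0.99307289]), 'contact_force': array([-1.16174408, -0.04918129, -0.60899626]), 'finger_gap': 0.08824000345988818}
scene 607.5972223148218 607.5972223148218 320.52428843535733 243.6360513423874 -0.06570516657329081 [[-0.84832052  0.5293992  -0.00942207  0.36513821]
 [ 0.31807918  0.49530937 -0.80838992 -0.14389187]
 [-0.42329414 -0.68877072 -0.58857197  1.32538412]
 [ 0.          0.          0.          1.        ]]
top 601.7148196160717 601.7148196160717 319.0923039440692 234.23986020150292 -0.11326330498990538 [[-5.47151658e-03 -9.99984608e-01 -9.19458723e-04  6.72830660e-02]
 [-9.96672436e-01  5.52816835e-03 -8.13233952e-02  4.61235777e-01]
 [ 8.13272265e-02  4.71436860e-04 -9.96687343e-01  8.57260193e-01]
 [ 0.00000000e+00  0.00000000e+00  0.00000000e+00  1.00000000e+00]]
```

View pics/scene0.png

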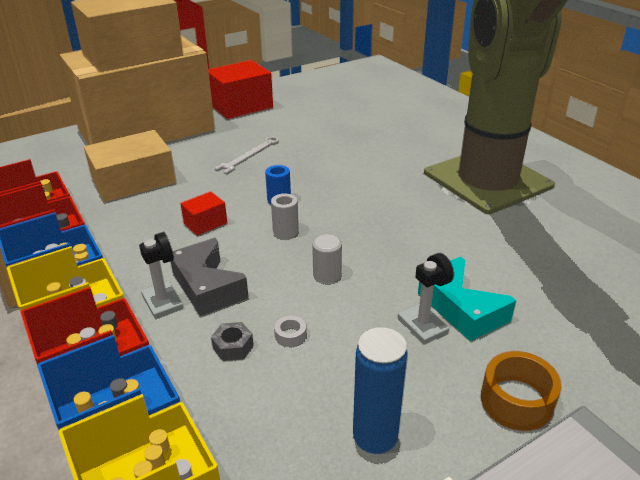

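View pics/top0.png

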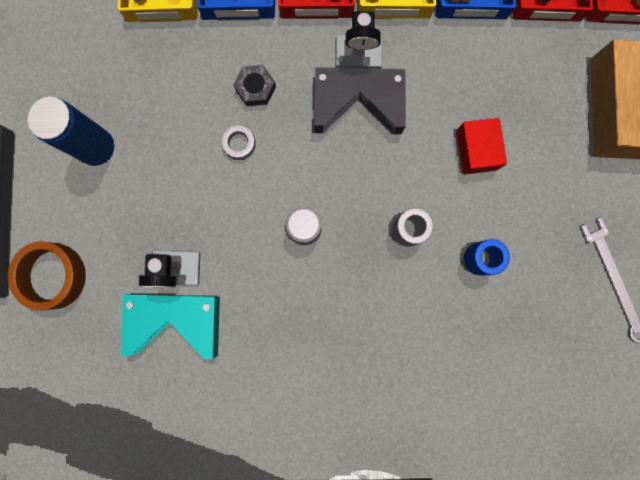

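The scene shows the grey sleeve at about (285,215), the pin at (327,258) and the dark V-block at (210,275). The top view shows the sleeve at (415,227), the pin at (303,226), the V-block at (360,100), the collar at (238,142) and the blue look-alike at (487,257). I'll enlarge the top view to read the points more closely.

```bash
cat > cam.py <<'E'
import numpy as np, cv2
from rig import vision
def pix2world(d,px,z):
    K=np.array([[d['fx'],0,d['cx']],[0,d['fy'],d['cy']],[0,0,1]])
    u=cv2.undistortPoints(np.array(px,float).reshape(-1,1,2),K,np.array([d['k1'],0,0,0,0]))[:,0]
    M=np.array(d['world_to_cam']); R=M[:3,:3]; c=-R.T@M[:3,3]
    ray=np.c_[u,np.ones(len(u))]@R
    return c+ray*((z-c[2])/ray[:,2])[:,None]
E
python3 - <<'E'
import cv2
a=cv2.imread('pics/top0.png')[50:250,270:450]
cv2.imwrite('pics/crop1.png',cv2.resize(a,None,fx=3,fy=3,interpolation=cv2.INTER_CUBIC))
E
```

```text
(no output)
```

View pics/crop1.png

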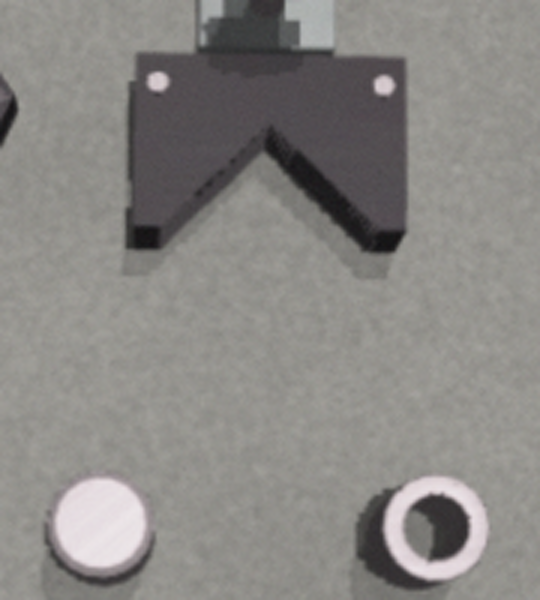

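The enlarged crop shows the V-block's top face with corners at (137,53), (405,58), (405,233) and (133,226), mouth corners at (160,226) and (373,231), and apex at (268,128). The sleeve's top ring is centred at (436,528) and the pin's top at (101,526).

```bash
python3 - <<'E'
from cam import *
from rig import r, telemetry
from scipy.spatial.transform import Rotation as Rn
np.set_printoptions(precision=4,suppress=True)
d=vision.read_camera('top')
c=lambda p:(np.array(p,float)-1)/3+[270,50]
V=pix2world(d,c([(137,53),(405,58),(405,233),(373,231),(268,128),(160,226),(133,226)]),.045)
print(V)
S=pix2world(d,c([(436,528)]),.07)[0]; P=pix2world(d,c([(101,526)]),.07)[0]
rim=pix2world(d,c([(383,528),(488,528),(436,476),(436,581)]),.07); print('rim d',np.ptp(rim,0))
C=pix2world(d,[(238,142)],.02)[0]
x=V[4]-(V[3]+V[5])/2; 
l=V[5]-V[3]; ax=np.array([l[1],-l[0]]); ax/=np.linalg.norm(ax)
r2=V[0]-V[1]; a2=np.array([r2[1],-r2[0]]); a2/=np.linalg.norm(a2)
print('mouth w',np.linalg.norm(l),'back w',np.linalg.norm(r2),'depth',np.linalg.norm(x[:2]))
for a in(ax,a2,x[:2]/np.linalg.norm(x[:2])): print('axis deg',np.degrees(np.arctan2(a[1],a[0])))
seat1=V[4][:2]-.035*a2; seat2=((V[3]+V[5])/2)[:2]+.018*a2
print('seat',seat1,seat2,'sleeve',S,'pin',P,'collar',C)
dv=(seat1+seat2)/2-S[:2]; print('to go',dv,np.linalg.norm(dv),np.degrees(np.arctan2(dv[1],dv[0])))
o=telemetry.get_obs(); print(Rn.from_rotvec(o['tcp_rot']).as_matrix(), r.grip_point_offset)
E
```

```text
[[ 0.7037  0.0689  0.045 ]
 [ 0.701  -0.0616  0.045 ]
 [ 0.6134 -0.0595  0.045 ]
 [ 0.6144 -0.0441  0.045 ]
 [ 0.6656  0.0057  0.045 ]
 [ 0.6172  0.0582  0.045 ]
 [ 0.6172  0.0712  0.045 ]]
rim d [0.0484 0.0484 0.    ]
mouth w 0.10234191929064176 back w 0.13052405207100504 depth 0.049852018897243756
axis deg -1.5467985623288707
axis deg -1.1865295652398251
axis deg -1.564617620983673
seat [0.6306 0.0065] [0.6338 0.0067] sleeve [ 0.4685 -0.0673  0.07  ] pin [0.4703 0.0863 0.07  ] collar [0.5991 0.184  0.02  ]
to go [0.1637 0.0739] 0.17957460222467922 24.302178754342982
[[-0.0003 -0.9586  0.2847]
 [-0.0013  0.2847  0.9586]
 [-1.     -0.0001 -0.0014]] 0.0187
```

Checks: the ring measures 48 mm and the V's mouth and back measure 102 and 131 mm, close to the given sizes. The distance to go is 180 mm. The sleeve is at about (0.469,-0.067) and the seat at about (0.632,0.006).

Plan: jaws across the V, holding only the top 20 mm of the sleeve so the fingers stay above the 45 mm block, then slide it in.

Call:
step_arm([
  [[-1,0,-0.6,-1,-0.25,0,0],[-1,0,-0.6,-1,-0.25,0,0],[-1,0,-1,-1,0,0,0],[-1,0,-1,-1,0,0,0],[-1,0,-1,-1,0,0,0],[-1,0,-1,-1,0,0,0],[-1,0,-1,-1,0,0,0],[-1,0,-1,-1,0,0,0]],
], squeeze=8)

```text
time: 0.95
tcp_pos: [0.3758, 0.3465, 0.2386]
tcp_rot: [-1.189, 1.222, 1.189]
contact_force: [0.4, 0.3, -0.3]
finger_gap: 0.0883
```

Call:
step_arm([
  [[-1,0,0,-1,0,0,0],[-1,0,0,-1,0,0,0],[-1,0,0,-1,0,0,0],[-1,0,0,-1,0,0,0],[-1,0,0,-1,0,0,0],[-1,0,0,-1,0,0,0],[-1,0,0,-1,0,0,0],[-1,0,0,-1,0,0,0]],
])

```text
time: 1.75
tcp_pos: [0.3682, 0.1069, 0.2387]
tcp_rot: [-1.189, 1.222, 1.189]
contact_force: [1.0, -0.4, 0.1]
finger_gap: 0.0883
```

Call:
step_arm([
  [[-1,0,-0.583,-0.95,0,0,0],[-1,0,-0.583,-0.95,0,0,0],[-1,0,-0.583,-0.95,0,0,0],[-1,0,-0.583,-0.95,0,0,0],[-1,0,-0.583,-0.95,0,0,0],[-1,0,-0.583,-0.95,0,0,0],[-1,1,0,0,0,0,0],[-1,1,0,0,0,0,0]],
])

```text
time: 2.55
tcp_pos: [0.4698, -0.0672, 0.1783]
tcp_rot: [-1.188, 1.221, 1.185]
contact_force: [0.1, 0.5, 0.0]
finger_gap: 0.0879
```

```bash
python3 - <<'E'
from cam import *
from rig import telemetry
print(telemetry.get_obs()['tcp_pos'])
d=vision.read_camera('scene')
cv2.imwrite('pics/scene1.png',cv2.resize(d['color'][60:360,130:430],None,fx=2,fy=2,interpolation=cv2.INTER_CUBIC))
E
```

```text
[ 0.4698117  -0.06717335  0.1783111 ]
```

View pics/scene1.png

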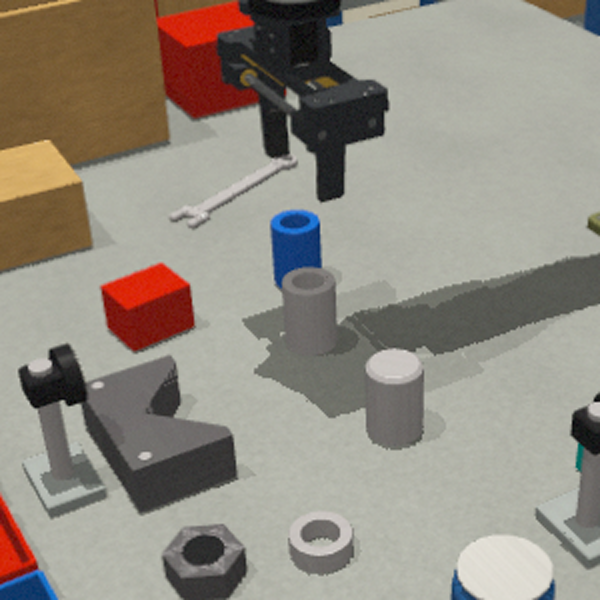

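The scene crop shows the open gripper above and behind the sleeve. The sleeve's top is centred near (308,281) and the pin's top near (394,366). The V-block's screws are at (97,385) and (145,456). I'll cross-check the two cameras.

```bash
python3 - <<'E'
from cam import *
np.set_printoptions(precision=4,suppress=True)
s=vision.read_camera('scene'); t=vision.read_camera('top')
c=lambda p:(np.array(p,float)-.5)/2+[130,60]
print(pix2world(s,c([(308,281),(394,366)]),.07), pix2world(s,c([(97,385),(145,456)]),.045))
c=lambda p:(np.array(p,float)-1)/3+[270,50]
print(pix2world(t,c([(158,81),(384,85)]),.045))
E
```

```text
[[ 0.4721 -0.0609  0.07  ]
 [ 0.4769  0.0955  0.07  ]] [[ 0.6882 -0.0481  0.045 ]
 [ 0.6905  0.0622  0.045 ]]
[[ 0.6894  0.0588  0.045 ]
 [ 0.6873 -0.051   0.045 ]]
```

Call:
step_arm([
  [[-1,1,0,0,0,0,0],[-1,1,0,0,0,0,0],[-1,0.7,0,0,0,0,0],[-1,0.6,0,0,0,0,0],[-1,0.5,0,0,0,0,0],[-1,0.4,0,0,0,0,0],[-1,0,0,0,0,0,0],[-1,0,0,0,0,0,0]],
])

```text
time: 3.5
tcp_pos: [0.4695, -0.0655, 0.0537]
tcp_rot: [-1.19, 1.22, 1.188]
contact_force: [0.0, 0.3, -0.5]
finger_gap: 0.0886
```

The cameras agree to a few mm, so I'll close gently on the sleeve's top.

Call:
step_arm([
  [[-1,0.1,0,0,0,0,0],[1,0,0,0,0,0,0],[1,0,0,0,0,0,0],[1,0,0,0,0,0,0],[1,0,0,0,0,0,0],[1,0,0,0,0,0,0],[1,0,0,0,0,0,0],[1,0,0,0,0,0,0]],
], squeeze=8)

```text
time: 4.3
tcp_pos: [0.4686, -0.0661, 0.0498]
tcp_rot: [-1.189, 1.223, 1.189]
contact_force: [0.2, -2.0, 0.9]
finger_gap: 0.0502
```

Call:
step_arm([
  [[1,0,-0.3,0.19,0,0,0],[1,0,-0.5,0.32,0,0,0],[1,0,-0.6,0.38,0,0,0],[1,0,-0.6,0.38,0,0,0],[1,0,-0.6,0.38,0,0,0],[1,0,-0.6,0.38,0,0,0],[1,0,-0.5,0.32,0,0,0],[1,0,-0.3,0.19,0,0,0]],
])

```text
time: 5.1
tcp_pos: [0.5909, 0.0086, 0.0491]
tcp_rot: [-1.189, 1.222, 1.191]
contact_force: [-2.1, -0.8, -3.5]
finger_gap: 0.0509
```

```bash
python3 - <<'E'
from cam import *
from rig import telemetry
o=telemetry.get_obs();print(o['tcp_pos'],o['finger_gap'],o['contact_force'])
d=vision.read_camera('scene')
cv2.imwrite('pics/scene2.png',cv2.resize(d['color'][140:340,130:350],None,fx=3,fy=3,interpolation=cv2.INTER_CUBIC))
E
```

```text
[0.59088091 0.00862075 0.04909474] 0.05094010222355904 [-2.10280112 -0.77250293 -3.54711647]
```

View pics/scene2.png

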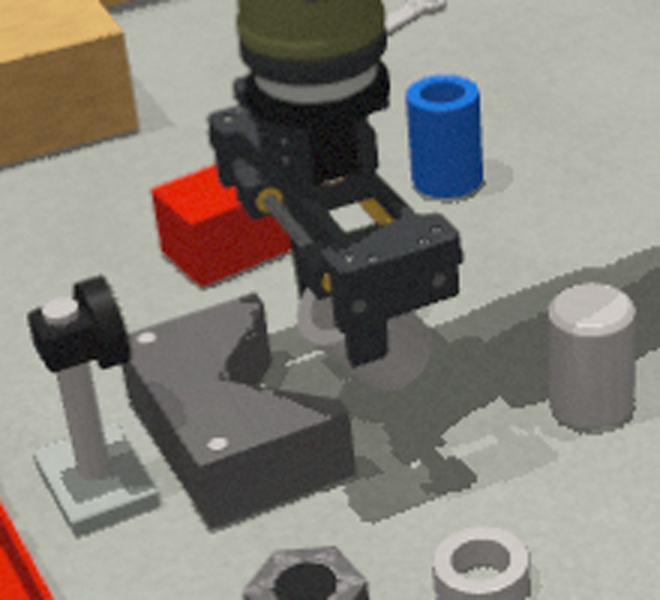

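The crop shows the gripper near the V mouth. The sleeve looks tipped in the jaws, with its bore end near (320,310) and its body trailing to (395,355). I'll look closer and from the top before moving.

```bash
python3 - <<'E'
from cam import *
s=vision.read_camera('scene')['color'][210:290,210:290]; t=vision.read_camera('top')['color'][60:200,300:420]
s=cv2.resize(s,(420,420),interpolation=cv2.INTER_CUBIC); s=cv2.convertScaleAbs(s,alpha=1.5,beta=10)
t=cv2.convertScaleAbs(cv2.resize(t,(360,420),interpolation=cv2.INTER_CUBIC),alpha=1.5,beta=10)
cv2.imwrite('pics/both3.png',np.hstack([s,t]))
E
```

```text
(no output)
```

View pics/both3.png

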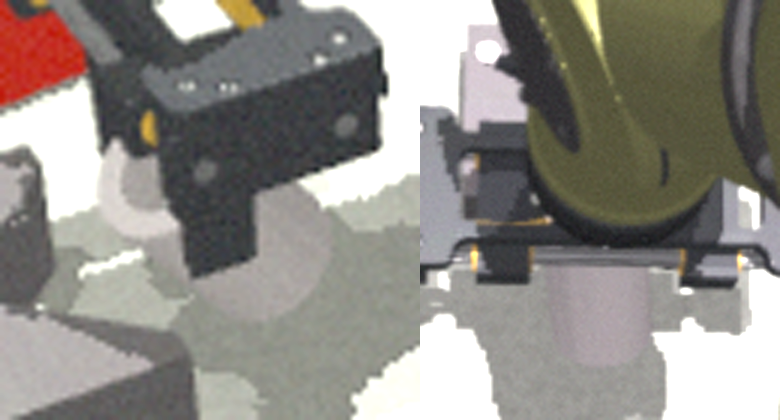

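The left part shows the bore end at about (145,185) and the trailing end at about (260,250). The right part shows the body sticking out behind the fingers, with its end at (598,365). So the sleeve has pivoted in the jaws, and I need its tilt before righting it.

```bash
python3 - <<'E'
from cam import *
from scipy.optimize import least_squares
from rig import telemetry
np.set_printoptions(precision=4,suppress=True)
s=vision.read_camera('scene'); t=vision.read_camera('top')
def proj(d,X):
    K=np.array([[d['fx'],0,d['cx']],[0,d['fy'],d['cy']],[0,0,1]]);M=np.array(d['world_to_cam'])
    return cv2.projectPoints(np.array(X,float).reshape(-1,1,3),cv2.Rodrigues(M[:3,:3])[0],M[:3,3],K,np.array([d['k1'],0,0,0,0]))[0][:,0]
def f(p):
    x,y,z,th=p; a=np.array([np.sin(th),0,np.cos(th)]); e=np.array([np.cos(th),0,-np.sin(th)]); O=np.array([x,y,z])
    A=proj(s,[O+.07*a,O]); B=proj(t,[O-.025*e])
    return np.r_[A[0]-[237.6,245.2],A[1]-[259.5,257.6],B[0]-[359,181.7]]
for th0 in(.3,.8,1.2):
    q=least_squares(f,[.55,.008,.01,th0]); print(q.x,np.degrees(q.x[3]),q.fun)
print(telemetry.get_obs()['qpos'],telemetry.get_obs()['contact_force'])
E
```

```text
[0.5568 0.0057 0.0098 0.7154] 40.99118719400821 [-1.7777 -1.5817  2.4146  1.8221  0.3472 -0.3239]
[0.5568 0.0057 0.0098 0.7154] 40.99123123613435 [-1.7777 -1.5817  2.4146  1.822   0.3472 -0.3239]
[0.5568 0.0057 0.0098 0.7154] 40.991223537759666 [-1.7777 -1.5817  2.4146  1.822   0.3472 -0.3239]
[ 0.0321  0.9197 -0.2154  1.7952  0.3848  0.4672  1.0975] [-0.2707  2.12    1.5094]
```

The sleeve is tilted about 41° with its top forward. Its base centre is 10–16 mm up, which is still within the 20 mm limit. The base stuck on the bench while the jaws acted as a hinge. I'll right it by backing the tool over the stuck lower edge, with a lighter grip and in small steps.

Call:
step_arm([
  [[1,0,0,0,0,0,0],[1,-0.02,0.13,0,0,0,0],[1,-0.02,0.13,0,0,0,0],[1,-0.02,0.13,0,0,0,0],[1,0,0.13,0,0,0,0],[1,0,0.13,0,0,0,0],[1,0,0,0,0,0,0],[1,0,0,0,0,0,0]],
], squeeze=5)

```text
time: 6.15
tcp_pos: [0.571, 0.0081, 0.0512]
tcp_rot: [-1.189, 1.222, 1.19]
contact_force: [0.4, 0.6, -5.9]
finger_gap: 0.0485
```

```bash
cat > look.py <<'E'
from cam import *
import sys
from rig import telemetry
o=telemetry.get_obs(); x,y,z=o['tcp_pos']; print(o['tcp_pos'],o['finger_gap'],o['contact_force'])
s=vision.read_camera('scene'); t=vision.read_camera('top')['color'][80:220,300:420]
s=cv2.resize(s['color'][180:290,205:315],(420,420),interpolation=cv2.INTER_CUBIC); s=cv2.convertScaleAbs(s,alpha=1.5,beta=10)
t=cv2.convertScaleAbs(cv2.resize(t,(360,420),interpolation=cv2.INTER_CUBIC),alpha=1.5,beta=10)
cv2.imwrite(f'pics/{sys.argv[1]}.png',np.hstack([s,t]))
E
python3 look.py b4
```

```text
[0.57103419 0.00813453 0.05124758] 0.04848539186596927 [ 0.36441047  0.64671814 -5.93355618]
```

View pics/b4.png

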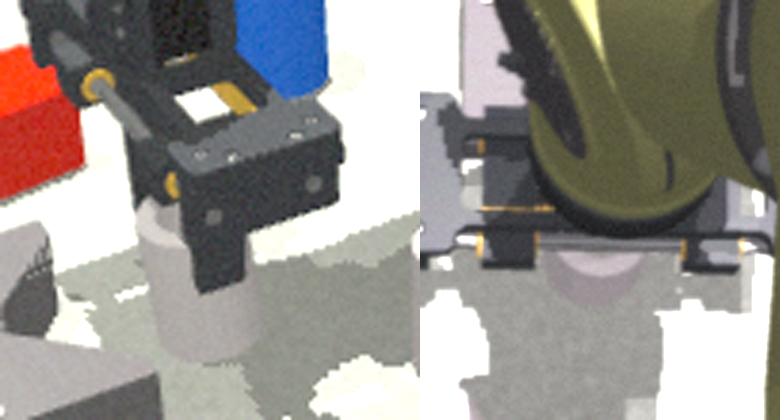

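The sleeve is nearly upright again, standing between the jaws: its rim is at (180,215), its foot at (205,350), and a small rear crescent shows in the top view. It hangs slightly, with -5.9 N on the tool. I'll lower it and release it. Then I'll push from behind, low down, with half-open fingers as a cradle, which cannot tip it.

Call:
step_arm([
  [[1,0.04,0,0,0,0,0],[1,0.04,0,0,0,0,0],[1,0.04,0,0,0,0,0],[0.4,0,0,0,0,0,0],[-0.2,0,0,0,0,0,0],[-1,0,0,0,0,0,0],[-1,0,0,0,0,0,0],[-1,0,0,0,0,0,0]],
])

```text
time: 7.05
tcp_pos: [0.5714, 0.0078, 0.0479]
tcp_rot: [-1.189, 1.221, 1.189]
contact_force: [0.2, 0.0, 0.2]
finger_gap: 0.075
```

```bash
python3 look.py b5
```

```text
[0.57143016 0.00781492 0.04789428] 0.0749846988097101 [0.18211578 0.01132099 0.16708235]
```

View pics/b5.png

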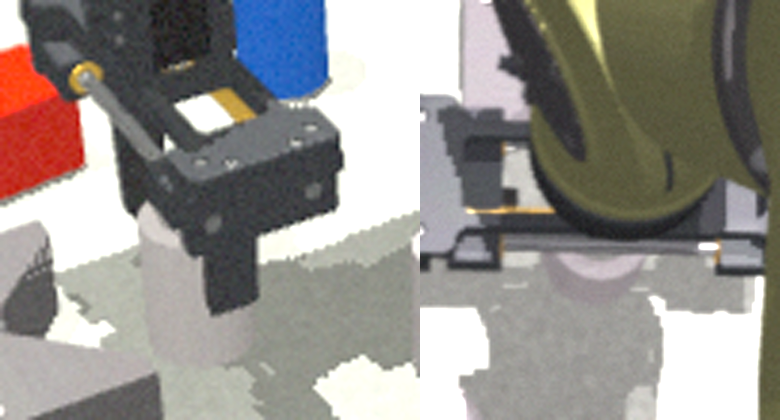

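It is standing free. Now I'll go up, back, and set about a 30 mm gap.

Call:
step_arm([
  [[-1,-0.5,0,0,0,0,0],[-1,-0.6,0,0,0,0,0],[-1,-0.6,0,0,0,0,0],[0.32,0,0.4,0,0,0,0],[0.32,0,0.5,0,0,0,0],[0.32,0,0.5,0,0,0,0],[0.32,0,0.5,0,0,0,0],[0.32,0,0,0,0,0,0]],
])

```text
time: 7.95
tcp_pos: [0.5123, 0.0092, 0.0998]
tcp_rot: [-1.189, 1.223, 1.191]
contact_force: [-0.6, 0.5, 0.1]
finger_gap: 0.0503
```

```bash
python3 look.py b6
```

```text
[0.51230689 0.00920108 0.09979261] 0.0502577615945172 [-0.63228471  0.49668553  0.08336887]
```

View pics/b6.png

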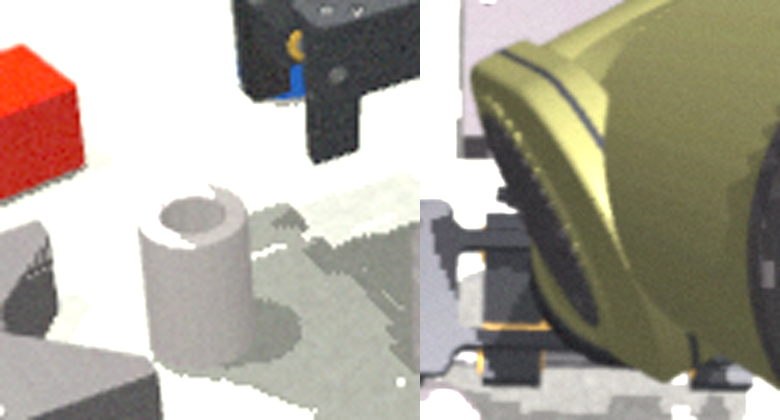

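The sleeve stands upright and free. The left part shows its top centre at (194,218), which is scene pixel (255.8,237.1).

```bash
python3 - <<'E'
from cam import *
print(pix2world(vision.read_camera('scene'),[(255.8,237.1)],.07))
E
```

```text
[[0.56961422 0.01653585 0.07      ]]
```

Call:
step_arm([
  [[0.32,0.1,0.1,0,0,0,0],[0.32,0.4,0,0,0,0,0],[0.32,0.5,0,0,0,0,0],[0.32,0.5,0,0,0,0,0],[0.32,0.5,0,0,0,0,0],[0.32,0.4,0,0,0,0,0],[0.32,0.2,0,0,0,0,0],[0.32,0,0,0,0,0,0]],
])

```text
time: 8.9
tcp_pos: [0.5107, 0.0095, 0.0199]
tcp_rot: [-1.189, 1.223, 1.191]
contact_force: [-0.1, 1.0, -1.5]
finger_gap: 0.0302
```

Call:
step_arm([
  [[0.32,0,-0.3,0,0,0,0],[0.32,0,-0.3,0,0,0,0],[0.32,0,-0.3,0,0,0,0],[0.32,0,-0.3,0,0,0,0],[0.32,0,-0.3,0,0,0,0],[0.32,0,-0.3,0,0,0,0],[0.32,0,-0.3,0,0,0,0],[0.32,0,-0.2,0,0,0,0]],
])

```text
time: 9.7
tcp_pos: [0.5796, 0.0072, 0.0212]
tcp_rot: [-1.188, 1.224, 1.19]
contact_force: [-5.5, 0.5, 5.1]
finger_gap: 0.0301
```

```bash
sed -i 's/\[180:290,205:315\]/[180:290,175:285]/' look.py; python3 look.py b7
```

```text
[0.57958376 0.00717904 0.02119937] 0.030068020110256492 [-5.53624003  0.50229315  5.1134982 ]
```

View pics/b7.png

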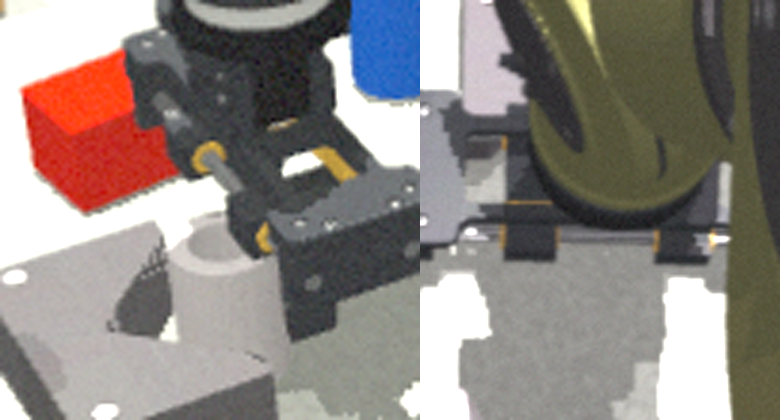

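The sleeve stands at the mouth of the V, with its rim at (225,250) and its foot near (230,350). It leans very slightly, because bench friction is high (5.5 N). I'll back off a little so it settles, go lower, and push slowly.

Call:
step_arm([
  [[0.32,0,0.2,0,0,0,0],[0.32,0.15,0.1,0,0,0,0],[0.32,0.15,0,0,0,0,0],[0.32,0,-0.1,0,0,0,0],[0.32,0,-0.1,0,0,0,0],[0.32,0,-0.1,0,0,0,0],[0.32,0,-0.1,0,0,0,0],[0.32,0,-0.1,0,0,0,0]],
])

```text
time: 10.6
tcp_pos: [0.5847, 0.0071, 0.0117]
tcp_rot: [-1.188, 1.225, 1.191]
contact_force: [-3.9, 0.6, 1.5]
finger_gap: 0.0299
```

Call:
step_arm([
  [[0.32,0,-0.1,0,0,0,0],[0.32,0,-0.1,0,0,0,0],[0.32,0,-0.1,0,0,0,0],[0.32,0,-0.1,0,0,0,0],[0.32,0,0,0,0,0,0],[0.32,0,0,0,0,0,0],[0.32,0,0,0,0,0,0],[0.32,0,0,0,0,0,0]],
])

```text
time: 11.4
tcp_pos: [0.5989, 0.0071, 0.0121]
tcp_rot: [-1.19, 1.221, 1.188]
contact_force: [0.1, -0.1, 0.1]
finger_gap: 0.0304
```

Call:
step_arm([
  [[0.32,0,-0.05,0,0,0,0],[0.32,0,-0.05,0,0,0,0],[0.32,0,-0.05,0,0,0,0],[0.32,0,-0.05,0,0,0,0],[0.32,0,0,0,0,0,0],[0.32,0,0,0,0,0,0],[0.32,0,0,0,0,0,0],[0.32,0,0,0,0,0,0]],
])

```text
time: 12.2
tcp_pos: [0.6043, 0.0069, 0.0119]
tcp_rot: [-1.189, 1.222, 1.189]
contact_force: [-3.3, 0.0, 2.3]
finger_gap: 0.0302
```

Call:
step_arm([
  [[0.32,0,-0.05,0,0,0,0],[0.32,0,-0.05,0,0,0,0],[0.32,0,-0.05,0,0,0,0],[0.32,0,0,0,0,0,0],[0.32,0,0,0,0,0,0],[0.32,0,0,0,0,0,0],[0.32,0,0,0,0,0,0],[0.32,0,0,0,0,0,0]],
])

```text
time: 13.0
tcp_pos: [0.6053, 0.0068, 0.0116]
tcp_rot: [-1.187, 1.227, 1.194]
contact_force: [-9.7, 0.6, 7.8]
finger_gap: 0.0298
```

```bash
python3 look.py b8
```

```text
[0.60530632 0.00677637 0.0115536 ] 0.029826506262310447 [-9.68888916  0.63239393  7.8019021 ]
```

View pics/b8.png

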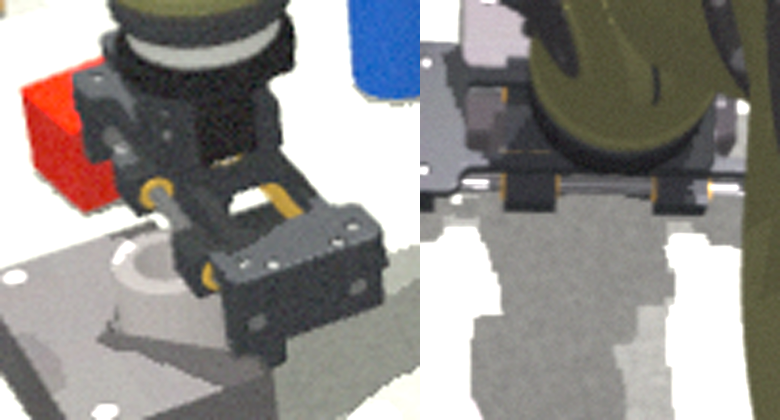

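The sleeve is in the notch, with its rim near (165,265) over the seat. The push stalled at TCP x 0.605 with 9.7 N, as expected at the seat (0.604). I'll retreat straight back, then up and aside.

Call:
step_arm([
  [[0.32,0,0.1,0,0,0,0],[0.32,0,0.2,0,0,0,0],[0.32,0,0.4,0,0,0,0],[0.32,0,0.6,0,0,0,0],[0.32,0,0.5,0,0,0,0],[0.32,-0.6,0,0,0,0,0],[0.32,-1,0,0,0,0,0],[0.32,-1,0,0,0,0,0]],
])

```text
time: 13.9
tcp_pos: [0.556, 0.0086, 0.0908]
tcp_rot: [-1.19, 1.219, 1.188]
contact_force: [0.6, 0.1, 0.6]
finger_gap: 0.0303
```

Call:
step_arm([
  [[0.32,-1,0.5,0,0,0,0],[0.32,-1,0.5,0,0,0,0],[0.32,0,0.5,-1,0,0,0],[0.32,0,0,-1,0,0,0],[0.32,0,0,-1,0,0,0],[0.32,0,0,-1,0,0,0],[0.32,0,0,-1,0,0,0],[0.32,0,0,-1,0,0,0]],
])

```text
time: 14.7
tcp_pos: [0.5064, -0.1721, 0.1504]
tcp_rot: [-1.191, 1.219, 1.186]
contact_force: [0.7, 0.7, 0.4]
finger_gap: 0.0301
```

```bash
python3 - <<'E'
from cam import *
from rig import telemetry
print(telemetry.get_obs()['tcp_pos'])
t=vision.read_camera('top')['color'][50:250,220:420]; s=vision.read_camera('scene')['color'][190:310,155:275]
cv2.imwrite('pics/fin.png',np.hstack([cv2.resize(t,(500,500),interpolation=cv2.INTER_CUBIC),cv2.resize(s,(300,500)[:1]+(300,),interpolation=cv2.INTER_CUBIC) if 0 else cv2.copyMakeBorder(cv2.resize(s,(300,300),interpolation=cv2.INTER_CUBIC),0,200,0,0,cv2.BORDER_CONSTANT)]))
E
```

```text
[ 0.5064428  -0.17211916  0.1503694 ]
```

View pics/fin.png

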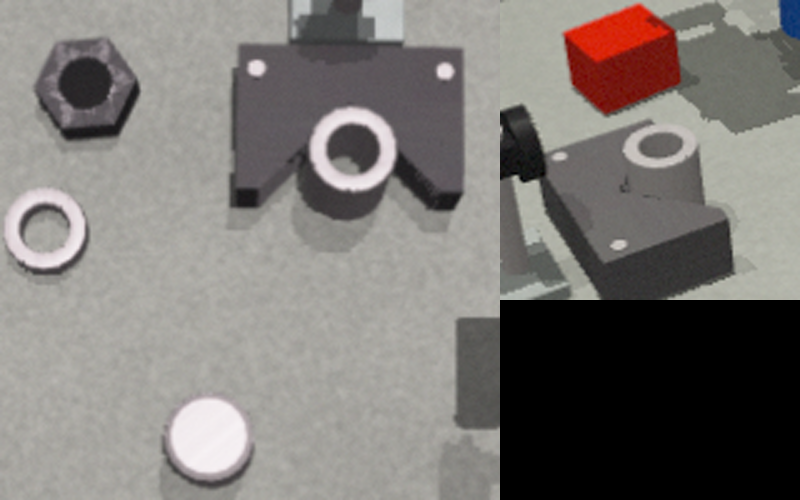

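The final view shows the sleeve's ring centred at (352,149) inside the V and upright. The pin at (208,438) and the collar at (46,230) appear unmoved.

```bash
python3 - <<'E'
from cam import *
np.set_printoptions(precision=4,suppress=True)
t=vision.read_camera('top'); s=vision.read_camera('scene')
c=lambda p:(np.array(p,float)-.75)/2.5+[220,50]
print('sleeve,pin',pix2world(t,c([(352,149),(208,438)]),.07),'collar',pix2world(t,c([(46,230)]),.02))
sc=lambda p:(np.array(p,float)-.75)/2.5+[155,190]
print('scene sleeve',pix2world(s,sc([(661-500,147)]),.07))
E
```

```text
sleeve,pin [[0.6328 0.0057 0.07  ]
 [0.4704 0.0869 0.07  ]] collar [[0.5996 0.1838 0.02  ]]
scene sleeve [[0.6359 0.0127 0.07  ]]
```

```bash
python3 -c "
from rig import hand_in; print(hand_in())"
```

```text
the job is handed in; nothing more can be done
None
```

The sleeve is standing upright in the V-block against both faces, and the job is handed in; no verdict was reported. It took about 15 s of the 35 s allowed.

**How it went:**
- **First try:** I held the sleeve by its top and dragged it. The base stuck on the bench and the sleeve tipped to about 41° in the jaws, with its base centre an estimated 10–16 mm up. That is below the 20 mm limit, but it is a camera estimate. It also briefly hung from the jaws while I righted it, at a height I didn't measure. I then set it down and released it.
- **Second try:** I pushed it from behind, low down, with the fingers half open as a cradle. It stopped at the seat, pressing with about 10 N, and I backed straight off.

**Last checks:**

| Item | Top camera (x, y), m | Compared with |
|---|---|---|
| Sleeve | (0.633, 0.006) | seat at about (0.632, 0.007) |
| Pin | (0.470, 0.087) | less than 1 mm from its start |
| Collar | (0.600, 0.184) | less than 1 mm from its start |

The scene camera disagreed slightly, putting the sleeve 3 mm further in x and 7 mm further in y. It showed about the same offset on the sleeve at the start, so I relied on the top camera.

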